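# Re-set the desk's two fresh-air outlets

## Robot

A 6-joint arm with a two-finger parallel gripper is mounted at the origin on the work surface; the furniture and walls round the work are solid. World frame = base frame: x ahead of the robot, y to its left, z up, the work surface at z = 0. Lengths are in m, angles in rad, forces in N, time in s.
With the tool pointing down it reaches from about 0.375 to 0.9 m from the base axis. Payload 3.1 kg.
Tool frame: the origin (TCP) lies between the finger pads; the fingertips stand 11 mm ahead of it and the grasp point (between the pads) lies 8 mm behind it; z points along the fingers, y is the line along which they close (so a half turn about z gives the same grasp; the last joint's range is limited). The gripper opens to 87 mm and grips with 3 to 60 N. Pads are 19 mm wide; open, the fingers measure 117 mm over their backs; the gripper's body (75 mm by 190 mm) begins 51 mm behind the grasp point.
Start: joints at [-1.375, 0.527, 1.433, -0, 1.181, -0.178], TCP at [0.229, -0.582, 0.234] pointing down, gripper open.
Joint ranges: [-3.08, 3.08], [-0.75, 2.2], [0.22, 2.44], [-1.43, 4.57], [0, 2.65], [-2.85, 2.85]. Speed limits (rad/s): [2.79, 2.79, 3.14, 3.14, 3.14, 3.14].

## Interface

Orientations are given as a unit quaternion [x, y, z, w].
In Python, from rig import get_obs, camera, hand_in gives the robot as it stands.
- The arm moves only by the shell command python3 -m pendant 'ROWS' [FORCE]. ROWS is JSON, a list that holds one entry, the list of rows, each a list of 7 numbers: the shift along the tool's x, y, z in m, then the turn, a rotation vector about the tool's x, y, z in degrees, then the opening, from 0 (shut) to 1 (fully open). In form: [[[x, y, z, ax, ay, az, fingers], ...]]. A call has exactly 5 rows; each row shifts and turns the commanded pose from where the row before left it, along the tool's axes as they then stand; what a row does not reach is not made up. A row lasts 1/8 s, in which the tool goes at most 62.5 mm and 10.7 degrees, less where a joint would pass 70% of its speed; a pose out of reach is approached as far as the arm can. A call with a gripper value outside its range is refused whole. The fingers move at their own pace and stop on an object; FORCE is the grip in N (left out, the last holds). Time passes only in rows, so rows that do not move let the fingers close, or fill a call up. It gives the time, the measured TCP pose, the force, the opening and the grip force at its end, in the units of the state.
- get_obs(): the state, without advancing time (a new reading comes with each control period).
- camera(name): name is "scene" or "side" or "wrist"; returns a dict with "img" (420x560x3 uint8, red, green, blue), "intrinsics" (3x3 intrinsics, pixels), "R" (3x3) and "t" (3): a world point X has camera coordinates R X + t; the wrist camera has in their place "T_tool_cam" (4x4, takes a point from camera to tool coordinates, whose origin is the TCP and whose axes are the flange's). Camera axes: x right, y down, z forward; pixel columns grow to the right and rows downward; lengths in m; the calibration is good to about 2 mm. A picture is of the moment at which its call begins: read the wrist's pose just before it. There is no depth.
- hand_in(): hands the job in; it is judged then, once.
The state is a dict: "time": time; "q": joint angles; "joint_velocities": joint speeds; "joint_torque": joint torques, N m; "position": TCP position; "tool_rot": TCP orientation; "ft_force": force on the tool from outside, world axes, zero at the start; "moment": the same for the moment, N m; "grip_width": finger opening in m; "grip_force": force on a finger pad.
Only numpy, scipy, OpenCV 4.12 (cv2) and the standard library are available. Lean on these libraries where they do the work, as an engineer would, in place of code of your own. Each camera call takes 0.05 s, during which the arm holds its last target. There are 200 camera calls.

## Task

Switch this desk's ventilation from the round outlet to the wide one: first pick up the spray bottle that blocks the wide outlet's damper lever and stand it upright on the desk, out of reach of both levers. Turn the wide outlet's lever to 45 degrees (half open) and only then shut the round outlet's lever fully, because the fan must never blow against two shut dampers; also tip the wide nozzle up to 30 degrees above level and see that it stays. Do not knock the bottle over or disturb the other things on the desk.

Things in the scene. Friction and masses are not known exactly. Their poses are not given: they have to be found in the camera images.
- wide_outlet: Fixed desk air outlet with a wide slot mouth: grey metal duct rising through the desk. Origin on the desk right below its lever's pivot; mouth faces its -x, z up, +y to the left. Duct 64 mm diameter along x, top 74 mm high, elbow flange back to x = +137 mm; base plate 92 mm wide; steel index plate 100 mm diameter under the lever, top 79 mm high, ticks each 15 degrees.
- wide_pivot (a point): On the vertical turning axis of the wide outlet's damper lever, at the height of the lever's grip (105 mm above the desk). Fixed; axes as wide_outlet.
- wide_lever_grip (a point): Middle of the holding part of the wide outlet's damper lever, 80 mm from the pivot. Its black plastic sleeve is 16 mm wide, 14 mm tall, 66 mm long, from 39 to 105 mm out of the axis, centre 105 mm above the desk; free space below it outside the index plate. Site y axis points outwards along the lever, z up.
- wide_lever (a joint): Opening of the wide outlet's damper (rad): 0 = shut (stop), lever square across the duct, pointing to the outlet's +y; pi/2 = fully open (stop), lever along the duct, pointing to the mouth (-x). Grows anticlockwise seen from above. Stiff: 0.2 N m of friction, stays where it is left.
- nozzle_hinge (a point): Centre of the horizontal hinge of the wide outlet's drum nozzle, 115 mm in front (-x) of the lever pivot, 48 mm above the desk. Fixed; axes as wide_outlet, y is the hinge axis. Cheeks either side reach +-75 mm in y, from 47 mm behind the hinge to 26 mm before it; the nozzle's lip reaches 60 mm before it when level.
- nozzle_bar (a point): Middle of the round black handle bar on top of the wide nozzle: 10 mm diameter, 58 mm long straight part along y, 58 mm from the hinge axis, 28 mm clear above the drum (30 mm radius). Straight above the hinge when the nozzle is level; moves to the outlet's +x as the mouth tips up.
- wide_nozzle (a joint): Tilt of the wide nozzle (rad): 0 = blowing level, positive = mouth tipped up, negative = down; range -0.5 to 1.05. Friction hinge, 0.28 N m, holds any tilt. Ticks each 15 degrees on the cheeks.
- round_outlet: Fixed desk ventilation outlet of the same make with a round mouth (86 mm bell with a grille at x = -98 mm), no nozzle hinge. Origin on the desk straight below its lever's pivot, axes, duct, flange and index plate as for wide_outlet.
- round_pivot (a point): On the vertical turning axis of the round outlet's damper lever, at grip height (105 mm). Fixed; axes as round_outlet.
- round_lever_grip (a point): Middle of the holding part of the round outlet's damper lever, 80 mm from its pivot; same lever as the wide one. Site y axis points outwards along the lever.
- round_lever (a joint): Opening of the round outlet's damper (rad): 0 = shut (stop, lever square across the duct to the outlet's +y), pi/2 = fully open (lever pointing to the mouth). Stiffness as the wide one.
- spray_bottle: White screen-cleaner pump bottle with a blue band, loose, about 0.12 kg; origin under its centre. Body 43 mm diameter up to 106 mm high, neck 24 mm diameter to 120 mm, pump head 17 mm diameter from 121 to 139 mm. It stands in the sweep of the wide outlet's lever.
- mug: White mug, bystander, 82 mm wide, 118 mm over its handle, 93 mm tall; origin under the middle of its outline, handle to +y.
- staple_box: Small carton 42 x 88 x 27 mm, bystander by the round outlet, low enough to stay under its lever.
- date_stamp: Self-inking stamp 38 x 54 x 82 mm, bystander.
- mouse: Black computer mouse 105 x 60 x 43 mm, bystander at the right. Behind it (farther from the robot) stands a fixed laminator 148 mm tall, and nearer the robot at the right lies a fixed pile of folders; keep off the desk right of the outlets there.
- toner_chip_box: Carton 55 x 120 x 40 mm, bystander.
- glue_stick: Glue stick standing, 28 mm diameter, 94 mm tall, bystander between the outlets.
Things that resemble listed ones, but are neither listed nor needed, are in the scene too. What is shaped like the spray_bottle but pink or purple is not meant.

How it is judged:
By the outcome, as a careful person would: the job done as asked, in the order asked, and still so for the second after the job is handed in, with the robot touching nothing.
It also fails if it takes over 72 s, if anything falls off the work surface, if the arm or the gripper's body presses on something with over 40 N, if the wrist force passes 120 N, or if a joint passes its speed limit or range.

## Working session

There is one attempt and no reset: what is moved stays moved. The work goes in short steps, Python scripts to look and compute and a shell command to move; the robot and the scene stay as the last step left them, time stands still between calls to the robot, and variables do not carry over. Pictures are saved under pics/ and viewed, at most 10 in all, crops included, and the job is handed in when it is done.

```bash
mkdir -p pics; ls; python3 - <<'E'
from rig import get_obs,camera
import cv2,numpy as np
o=get_obs();print({k:np.round(v,3).tolist() for k,v in o.items()})
for n in ("scene","side"):
    c=camera(n);cv2.imwrite(f"pics/{n}0.png",cv2.resize(c["img"][:,:,::-1],(800,600),interpolation=cv2.INTER_CUBIC))
    np.savez(f"{n}0.npz",**c)
    print(n,np.round(c["intrinsics"],1).tolist(),np.round(c["R"],3).tolist(),np.round(c["t"],3).tolist())
E
```

```text
pics
{'time': 0.0, 'q': [-1.374, 0.528, 1.434, -0.0, 1.181, -0.178], 'joint_velocities': [-0.0, -0.002, 0.002, -0.0, -0.0, 0.001], 'joint_torque': [-0.001, -44.005, -17.659, 0.063, 0.058, -0.0], 'position': [0.229, -0.581, 0.233], 'tool_rot': [0.982, 0.186, -0.0, -0.001], 'ft_force': [0.431, -0.083, -0.079], 'moment': [0.016, 0.028, -0.008], 'grip_force': 0.0, 'grip_width': 0.087}
scene [[510.1, 0.0, 284.5], [0.0, 510.1, 208.8], [0.0, 0.0, 1.0]] [[-0.807, -0.591, -0.014], [-0.351, 0.499, -0.792], [0.475, -0.634, -0.61]] [0.464, 0.261, 1.355]
side [[518.0, 0.0, 284.7], [0.0, 518.0, 219.9], [0.0, 0.0, 1.0]] [[1.0, 0.021, 0.02], [0.029, -0.665, -0.746], [-0.002, 0.746, -0.666]] [-0.574, 0.079, 1.621]
```

View pics/scene0.png

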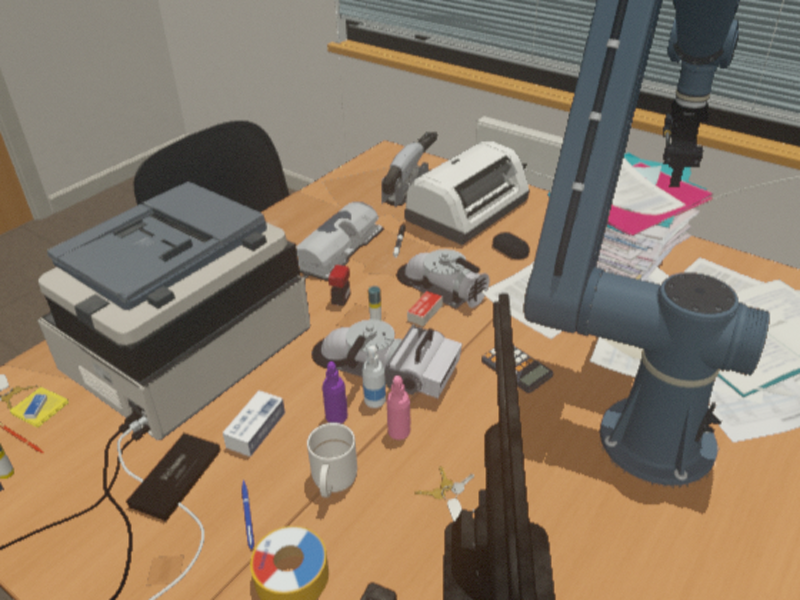

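View pics/side0.png

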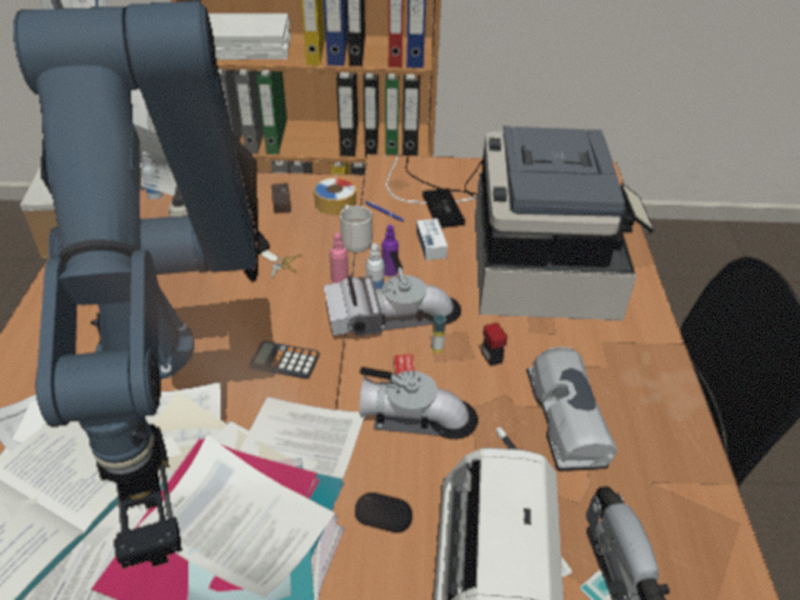

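Candidates (scene, 800-wide view): white with blue band (374,378), pink (398,408), purple (334,393). The white one with the blue band is the one meant. I'll confirm it in an enlarged crop.

```bash
cat > h.py <<'E'
import numpy as np,cv2
from scipy.spatial.transform import Rotation as Ro
def ray(c,uv):
    d=np.linalg.inv(c["intrinsics"])@np.array([uv[0],uv[1],1.]);R=c["R"];return -R.T@c["t"],R.T@d
def onz(c,uv,z):
    o,d=ray(c,uv);return o+d*(z-o[2])/d[2]
def tri(c1,u1,c2,u2):
    o1,d1=ray(c1,u1);o2,d2=ray(c2,u2)
    s=np.linalg.lstsq(np.c_[d1,-d2],o2-o1,rcond=None)[0]
    a=o1+s[0]*d1;b=o2+s[1]*d2;return (a+b)/2,np.linalg.norm(a-b)
def proj(c,X):
    p=c["intrinsics"]@(c["R"]@np.array(X)+c["t"]);return p[:2]/p[2]
def load(n): return dict(np.load(n))
E
python3 - <<'E'
from h import *
s=load("scene0.npz");d=load("side0.npz")
a=cv2.resize(s["img"][165:305,200:345,::-1],None,fx=2.75,fy=4,interpolation=cv2.INTER_CUBIC)
a=cv2.resize(s["img"][170:310,205:345,::-1],(400,400),interpolation=cv2.INTER_CUBIC)
b=cv2.resize(d["img"][170:310,215:355,::-1],(400,400),interpolation=cv2.INTER_CUBIC)
cv2.imwrite("pics/crop1.png",np.hstack([a,b]))
for n,c in(("s",s),("d",d)):
    h=cv2.cvtColor(c["img"],cv2.COLOR_RGB2HSV)
    for nm,lo,hi in(("blue",(98,90,60),(118,255,255)),("dark",(0,0,0),(180,255,55))):
        m=cv2.inRange(h,lo,hi);k,_,st,ce=cv2.connectedComponentsWithStats(m)
        print(n,nm,[(st[i].tolist(),ce[i].round(1).tolist()) for i in range(1,k) if st[i,4]>12 and 200<ce[i][0]<355 and 165<ce[i][1]<315])
E
```

```text
s blue [([255, 272, 14, 8, 79], [261.9, 275.8])]
s dark []
d blue [([262, 197, 6, 4, 15], [264.6, 198.7])]
d dark [([274, 177, 6, 10, 33], [276.5, 181.1]), ([312, 210, 10, 16, 67], [317.4, 218.8]), ([292, 218, 11, 7, 41], [296.6, 220.9]), ([247, 225, 9, 9, 63], [251.2, 228.8]), ([338, 238, 14, 17, 118], [345.5, 247.3]), ([253, 258, 20, 7, 67], [262.9, 260.9]), ([276, 283, 58, 23, 296], [313.9, 297.6]), ([264, 290, 8, 6, 34], [266.5, 292.5])]
```

View pics/crop1.png

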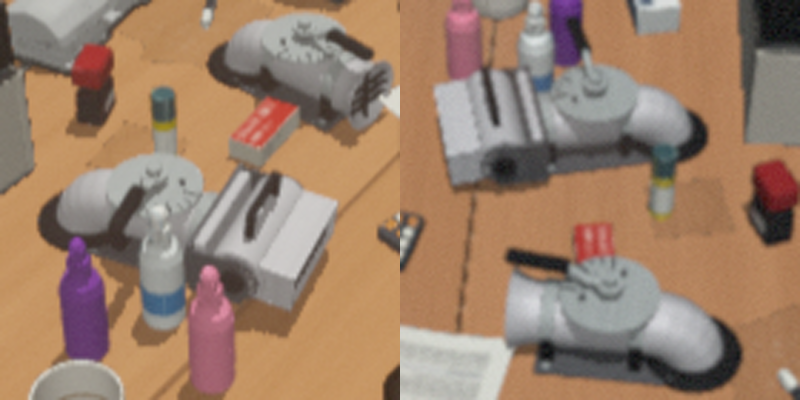

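The crop shows the white bottle with the blue band between purple (left) and pink (right), beside the wide outlet's +y side; it is the one meant. Crop pixels: head (160,207) in scene and (138,4) in side. The wide lever points to +y, slightly towards -x, and the round lever points to the mouth.

```bash
python3 - <<'E'
from h import *
s=load("scene0.npz");d=load("side0.npz")
S=lambda x,y:(205+x*.35,170+y*.35)
D=lambda x,y:(215+x*.35,170+y*.35)
k=400/140
P={"bottle head top":((160,208),(137,3)),"wide plate c":((155,184),(192,96)),"round plate c":((300,38),(211,295)),
"wlever out":((116,238),(171,20)),"wlever in":((138,192),(186,52)),"rlever out":((371,53),(109,257)),"rlever in":((322,35),(165,264)),
"bar far(+y)":((254,230),(89,72)),"bar near":((274,178),(96,122)),"pink head top":((208,268),(62,-8)),"purple":((77,240),(168,-10)),
"glue top":((163,95),(264,150)),"stamp top":((94,55),(372,172)),"box":((264,125),(196,240))}
for n,(a,b) in P.items():
    X,e=tri(s,S(*a),d,D(*b));print(n,X.round(3),round(e,4))
for n,z in(("wide plate c",.079),("round plate c",.079)):
    print(n,onz(s,S(*P[n][0]),z).round(3),onz(d,D(*P[n][1]),z).round(3))
# mug, paths
print("mug rim",onz(s,(332/1.4286,440/1.4286),.093).round(3),onz(d,(356/1.4286,215/1.4286),.093).round(3))
print("bottle base", onz(s,S(164,325),0).round(3))
print("toner",onz(s,(254/1.4286,425/1.4286),.02),"keys",onz(s,(450/1.4286,490/1.4286),0),"calc",onz(s,(517/1.4286,367/1.4286),0),"dark",onz(s,(175/1.4286,477/1.4286),0))
E
```

```text
bottle head top [0.492 0.222 0.139] 0.0071
wide plate c [0.562 0.14  0.074] 0.0016
round plate c [ 0.588 -0.162  0.073] 0.0007
wlever out [0.53  0.245 0.098] 0.008
wlever in [0.551 0.183 0.101] 0.0044
rlever out [ 0.485 -0.146  0.104] 0.0038
rlever in [ 0.545 -0.147  0.102] 0.007
bar far(+y) [0.438 0.153 0.09 ] 0.014
bar near [0.459 0.075 0.087] 0.0025
pink head top [0.407 0.254 0.131] 0.0023
purple [0.533 0.285 0.118] 0.0097
glue top [0.639 0.032 0.09 ] 0.0043
stamp top [0.755 0.011 0.083] 0.0023
box [ 0.566 -0.049  0.031] 0.0111
wide plate c [0.559 0.145 0.079] [0.561 0.134 0.079]
round plate c [ 0.584 -0.156  0.079] [ 0.587 -0.168  0.079]
mug rim [0.43  0.411 0.093] [0.436 0.409 0.093]
bottle base [0.48  0.236 0.   ]
toner [0.6208545  0.42265054 0.02      ] keys [0.24722085 0.31999794 0.        ] calc [ 0.30647315 -0.02146314  0.        ] dark [0.66172734 0.58153081 0.        ]
```

All of it fits: plates about 0.079, bottle 0.139, lever height about 0.10. The wide outlet's yaw is about +13° and the bottle is near (0.485, 0.228). I'll move above the bottle, holding the orientation.

```bash
for i in 1 2 3 4; do python3 -m pendant '[[[0.0267,-0.0329,-0.0033,0,0,0,0.75],[0.0267,-0.0329,-0.0033,0,0,0,0.75],[0.0267,-0.0329,-0.0033,0,0,0,0.75],[0.0267,-0.0329,-0.0033,0,0,0,0.75],[0.0267,-0.0329,-0.0033,0,0,0,0.75]]]' 15 | tail -c 400; done
cat >> h.py <<'E'
def wristcam(c,o):
    T=np.eye(4);T[:3,:3]=Ro.from_quat(o["tool_rot"]).as_matrix();T[:3,3]=o["position"]
    M=np.linalg.inv(T@c["T_tool_cam"]);c=dict(c);c["R"]=M[:3,:3];c["t"]=M[:3,3];return c
def snap(name):
    from rig import camera,get_obs
    o=get_obs();c=camera(name)
    return wristcam(c,o) if name=="wrist" else c
def goto(p,o=None,az=None):
    "tool-frame shift (and turn about tool z, deg) to world TCP p"
    from rig import get_obs
    o=o or get_obs();R=Ro.from_quat(o["tool_rot"]).as_matrix()
    return (R.T@(np.array(p)-o["position"])).round(4)
def st():
    from rig import get_obs
    o=get_obs();R=Ro.from_quat(o["tool_rot"]).as_matrix()
    print("t",round(o["time"],2),"p",np.round(o["position"],4),"x_az",round(np.degrees(np.arctan2(R[1,0],R[0,0])),1),"zt",R[:,2].round(3),"F",np.round(o["ft_force"],1),"M",np.round(o["moment"],2),"w",round(o["grip_width"],4),"gf",round(o["grip_force"],1))
E
python3 - <<'E'
from h import *
import cv2
st()
c=snap("wrist");np.savez("w1.npz",**c);cv2.imwrite("pics/w1.png",cv2.resize(c["img"][:,:,::-1],(800,600)))
for n,X in dict(wp=(.561,.14,.105),rp=(.586,-.162,.105),bot=(.487,.226,.139)).items(): print(n,proj(c,X)*800/560)
E
```

```text
time: 0.72
position: [0.293, -0.378, 0.2499]
tool_rot: [0.983, 0.186, -0.0, -0.0]
ft_force: [0.6, 0.8, -0.2]
grip_width: 0.0656
grip_force: 0.0
time: 1.35
position: [0.3569, -0.1762, 0.2665]
tool_rot: [0.983, 0.186, -0.0, -0.0]
ft_force: [1.1, -0.2, 0.8]
grip_width: 0.0649
grip_force: 0.0
time: 1.98
position: [0.4209, 0.0257, 0.283]
tool_rot: [0.982, 0.186, -0.0, -0.0]
ft_force: [1.3, -0.8, 0.4]
grip_width: 0.065
grip_force: 0.0
time: 2.6
position: [0.4848, 0.2276, 0.2993]
tool_rot: [0.982, 0.186, -0.0, 0.0]
ft_force: [-0.1, -1.0, -0.3]
grip_width: 0.0655
grip_force: 0.0
t 2.6 p [0.4848 0.2276 0.2993] x_az 21.5 zt [-0.001 -0.    -1.   ] F [-0.1 -1.  -0.3] M [ 0.   -0.01  0.03] w 0.0655 gf 0.0
wp [533.22537139 211.97347015]
rp [880.43675199 319.914641  ]
bot [393.391732   269.43288626]
```

View pics/w1.png

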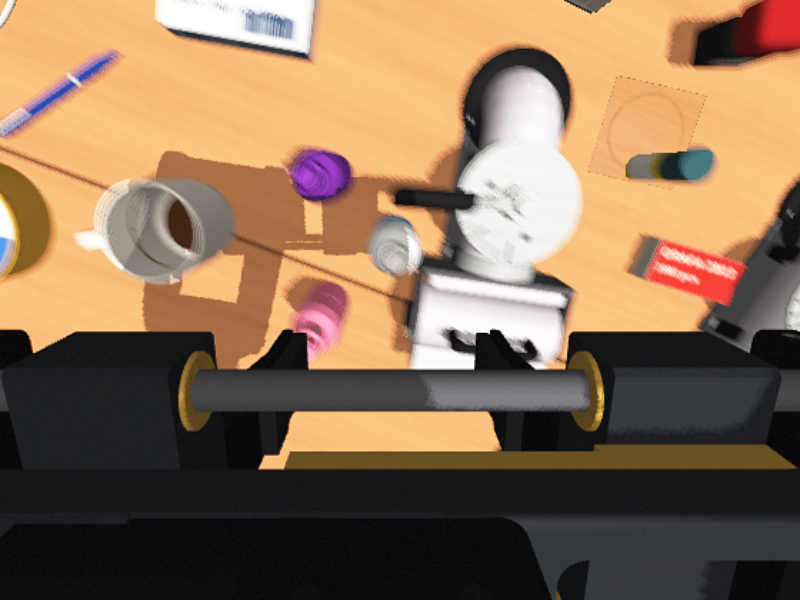

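The wrist view shows the bottle head at about (403,235), the wide plate spanning x 456–582 and y 138–268, the wide sleeve from (395,196) to (475,200), and the nozzle bar at about (450–535, 340). I'll convert these to positions.

```bash
python3 - <<'E'
from h import *
c=load("w1.npz");k=.7
h=cv2.cvtColor(c["img"],cv2.COLOR_RGB2HSV);g=h[:,:,2]
f=lambda x,y,z:onz(c,(x*k,y*k),z).round(4)
pc=f(519,204,.079);print("plate",pc, "r", np.linalg.norm(f(582,204,.079)-f(456,204,.079))/2)
m=np.zeros(g.shape,np.uint8);m[130:148,272:334]=(g[130:148,272:334]<70)*255
pts=cv2.findNonZero(m).reshape(-1,2);(ce,wh,an)=cv2.minAreaRect(pts);print("sleeve",ce,wh,an)
vx,vy,x0,y0=cv2.fitLine(pts,cv2.DIST_L2,0,.01,.01).ravel()
t=(pts-[x0,y0])@[vx,vy]
a,b=[onz(c,(x0+vx*s,y0+vy*s),.112) for s in(t.min(),t.max())];print("lever ends",a.round(4),b.round(4),"len",np.linalg.norm(a-b),"dir",np.degrees(np.arctan2(*(a-b)[[1,0]])))
for z in(.106,.139):print("bottle",z,f(395,245,z),f(403,233,z),f(400,225,z))
# grey cheeks/front edges for yaw: drum box back edge corners
print("cheek back corners",f(424,266,.07),f(573,292,.07))
m=(g<90).astype(np.uint8);m[:225]=0;m[250:]=0;m[:,:312]=0;m[:,376:]=0
n,l,s,e=cv2.connectedComponentsWithStats(m);print(s[1:],e[1:])
cv2.imwrite("pics/w1c.png",cv2.resize(c["img"][95:265,255:415,::-1],None,fx=3.5,fy=3.5,interpolation=cv2.INTER_CUBIC))
E
```

```text
plate [0.5634 0.1452 0.079 ] r 0.05155036372325614
sleeve (303.5240783691406, 139.3912353515625) (15.940125465393066, 55.11500930786133) 88.45184326171875
lever ends [0.5336 0.2432 0.112 ] [0.5515 0.1879 0.112 ] len 0.05812128395616667 dir 107.97196398932219
bottle 0.106 [0.4989 0.2291 0.106 ] [0.5098 0.2268 0.106 ] [0.5147 0.2312 0.106 ]
bottle 0.139 [0.5037 0.2314 0.139 ] [0.5136 0.2293 0.139 ] [0.518  0.2333 0.139 ]
cheek back corners [0.4856 0.1964 0.07  ] [0.512 0.065 0.07 ]
[[313 231  63  19 683]] [[343.04978038 241.57686676]]
```

View pics/w1c.png

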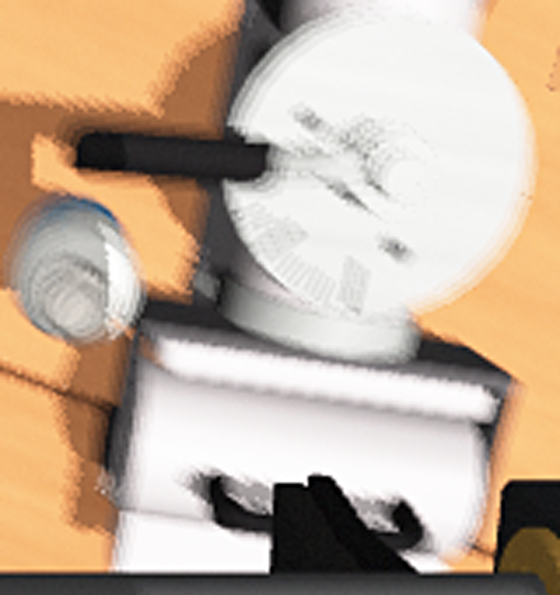

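```bash
python3 - <<'E'
from h import *
c=load("w1.npz");s=load("scene0.npz");d=load("side0.npz")
q=lambda u,v,z:onz(c,(255+u/3.5,95+v/3.5),z).round(4)
print("head",q(78,290,.139),"shoulder outline c",q(75,270,.09),"plate",q(383,163,.079))
print("bar ends",q(210,478,.106),q(412,512,.106),"cheekcorners", q(130,320,.07),q(515,385,.07))
for n,cc in(("s",s),("d",d)):
  for z,l in((.139,"head"),(.12,"neck")): print(n,l,proj(cc,(*q(78,290,.139)[:2],z)).round(1))
print(proj(s,(.492,.222,.139)), [ (205+160*.35,170+208*.35)],[ (215+137*.35,170+3*.35)])
hs=cv2.cvtColor(s["img"],cv2.COLOR_RGB2HSV)
# blue band bbox rows 255..268 centre col -> plane through axis
print("band axis px",262, "pred at z=.04", proj(s,(*q(78,290,.139)[:2],.04)))
E
```

```text
head [0.498  0.2283 0.139 ] shoulder outline c [0.4958 0.2278 0.09  ] plate [0.5652 0.1446 0.079 ]
bar ends [0.4495 0.1612 0.106 ] [0.4632 0.0931 0.106 ] cheekcorners [0.4833 0.2017 0.07  ] [0.5118 0.0634 0.07  ]
s head [256.7 242.5]
s neck [257.  247.8]
d head [263.9 170.4]
d neck [263.9 175.1]
[259.89595703 242.09823053] [(261.0, 242.8)] [(262.95, 171.05)]
band axis px 262 pred at z=.04 [258.36034855 269.21402195]
```

```bash
python3 -m pendant '[[[0.0017,0.0012,0.026,0,0,0,0.75],[0.0017,0.0012,0.026,0,0,0,0.75],[0.0017,0.0012,0.026,0,0,0,0.75],[0.0017,0.0013,0.026,0,0,0,0.75],[0.0017,0.0013,0.026,0,0,0,0.75]]]' 15; python3 - <<'E'
from h import *
st()
a=snap("wrist");np.savez("w2.npz",**a);s=snap("side");e=snap("scene")
cv2.imwrite("pics/g1.png",np.hstack([cv2.resize(a["img"][:,:,::-1],(400,300)),cv2.resize(s["img"][130:250,200:360,::-1],(400,300),interpolation=cv2.INTER_CUBIC)]))
E
```

```text
time: 3.28
position: [0.4948, 0.2233, 0.1684]
tool_rot: [0.982, 0.186, -0.0, 0.0]
ft_force: [-0.2, 0.4, -0.0]
grip_width: 0.065
grip_force: 0.0
t 3.27 p [0.4948 0.2233 0.1684] x_az 21.5 zt [-0.001 -0.    -1.   ] F [-0.2  0.4 -0. ] M [-0.06  0.01 -0.01] w 0.065 gf 0.0
```

View pics/g1.png

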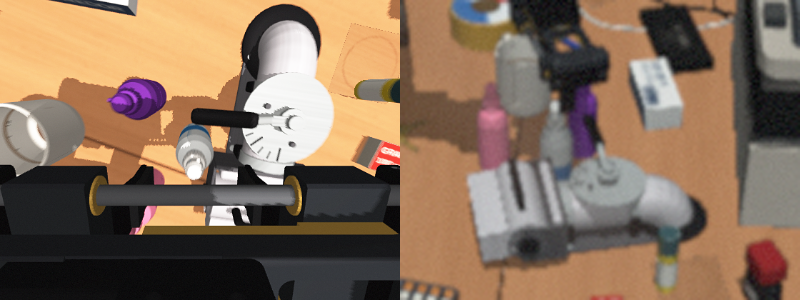

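```bash
python3 - <<'E'
from h import *
c=load("w2.npz");f=lambda x,y,z:onz(c,(x*1.4,y*1.4),z).round(4)
print("head",f(194,168,.139),f(194,174,.139),"plate",f(288,119,.079),"lever out/in",f(192,117,.112),f(257,120,.112))
print("tip of TCP px", proj(c,(.4948,.2233,.139))/1.4)
E
```

```text
head [0.4952 0.2245 0.139 ] [0.49   0.2225 0.139 ] plate [0.5634 0.1423 0.079 ] lever out/in [0.5319 0.241  0.112 ] [0.5515 0.1835 0.112 ]
tip of TCP px [195.14847692 168.86991912]
```

```bash
python3 -m pendant '[[[0,0,0.02,0,0,0,0.75],[0,0,0.02,0,0,0,0.75],[0,0,0.02,0,0,0,0.75],[0,0,0.02,0,0,0,0.75],[0,0,0,0,0,0,0.75]]]' 15 >/dev/null; python3 -m pendant '[[[0,0,0,0,0,0,0.2],[0,0,0,0,0,0,0.2],[0,0,0,0,0,0,0.2],[0,0,0,0,0,0,0.2],[0,0,0,0,0,0,0.2]]]' 15;  python3 - <<'E'
from h import *
st();s=load("scene0.npz")
for p in((472,478),(458,515),(420,497),(437,468)):print(onz(s,(p[0]*.7,p[1]*.7),0).round(3))
E
```

```text
time: 4.68
position: [0.4956, 0.2239, 0.0903]
tool_rot: [0.983, 0.186, 0.001, -0.0]
ft_force: [1.0, 0.6, 5.6]
grip_width: 0.0426
grip_force: 15.0
t 4.67 p [0.4956 0.2239 0.0903] x_az 21.5 zt [ 0.001  0.001 -1.   ] F [1.  0.6 5.6] M [0.17 0.11 0.07] w 0.0426 gf 15.0
[0.23  0.276 0.   ]
[0.208 0.355 0.   ]
[0.281 0.362 0.   ]
[0.293 0.293 0.   ]
```

```bash
python3 -m pendant '[[[0,0,-0.02,0,0,0,0.2],[0,0,-0.035,0,0,0,0.2],[0,0,-0.035,0,0,0,0.2],[0,0,-0.035,0,0,0,0.2],[0,0,-0.035,0,0,0,0.2]]]' 15 | tail -4;  python3 -m pendant '[[[-0.0171,-0.0306,0,0,0,0,0.2],[-0.0171,-0.0306,0,0,0,0,0.2],[-0.0171,-0.0306,0,0,0,0,0.2],[-0.0171,-0.0306,0,0,0,0,0.2],[-0.0171,-0.0306,0,0,0,0,0.2]]]' 15 | tail -4; python3 -m pendant '[[[0,0,0.03,0,0,0,0.2],[0,0,0.03,0,0,0,0.2],[0,0,0.03,0,0,0,0.2],[0,0,0.03,0,0,0,0.2],[0,0,0.025,0,0,0,0.2]]]' 15; python3 - <<'E'
from h import *
st()
a=snap("scene")
cv2.imwrite("pics/g2.png",cv2.resize(a["img"][170:400,150:410,::-1],(680,600),interpolation=cv2.INTER_CUBIC))
E
```

```text
tool_rot: [0.982, 0.186, -0.001, 0.0]
ft_force: [0.6, 0.3, -1.5]
grip_width: 0.0425
grip_force: 15.0
tool_rot: [0.983, 0.186, -0.001, 0.0]
ft_force: [0.4, 0.3, -0.7]
grip_width: 0.0425
grip_force: 15.0
time: 6.55
position: [0.3588, 0.3342, 0.103]
tool_rot: [0.982, 0.186, -0.001, 0.0]
ft_force: [-0.4, -0.1, -1.6]
grip_width: 0.0427
grip_force: 15.0
t 6.55 p [0.3588 0.3342 0.103 ] x_az 21.5 zt [-0.002 -0.001 -1.   ] F [-0.4 -0.1 -1.6] M [ 0.   -0.03 -0.03] w 0.0427 gf 15.0
```

View pics/g2.png

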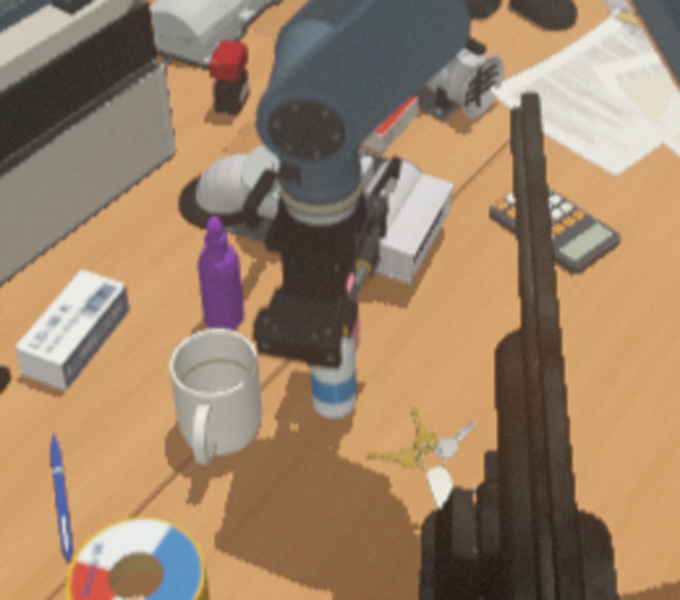

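The bottle hangs upright between the mug and the keys, over a clear spot at crop (335,390). I'll lower it the last 13 mm and release.

```bash
python3 -m pendant '[[[0,0,0.004,0,0,0,0.2],[0,0,0.004,0,0,0,0.2],[0,0,0.003,0,0,0,0.2],[0,0,0.0015,0,0,0,0.2],[0,0,0,0,0,0,0.2]]]' 15 ; python3 -m pendant '[[[0,0,0,0,0,0,0.5],[0,0,0,0,0,0,0.55],[0,0,0,0,0,0,0.6],[0,0,0,0,0,0,0.7],[0,0,0,0,0,0,0.75]]]' 15 ;python3 -m pendant '[[[0,0,-0.005,0,0,0,0.75],[0,0,-0.02,0,0,0,0.75],[0,0,-0.04,0,0,0,0.75],[0,0,-0.05,0,0,0,0.75],[0,0,-0.05,0,0,0,0.75]]]' 15
```

```text
time: 7.22
position: [0.3596, 0.3347, 0.0923]
tool_rot: [0.982, 0.186, 0.0, -0.0]
ft_force: [-0.7, 0.7, -1.5]
grip_width: 0.0425
grip_force: 15.0
time: 7.85
position: [0.3595, 0.3347, 0.0921]
tool_rot: [0.982, 0.186, 0.0, -0.0]
ft_force: [0.8, -0.4, -0.2]
grip_width: 0.0623
grip_force: 0.0
time: 8.48
position: [0.3591, 0.3344, 0.2588]
tool_rot: [0.982, 0.186, -0.0, 0.0]
ft_force: [0.8, 0.4, -0.2]
grip_width: 0.0652
grip_force: 0.0
```

```bash
for i in 1 2; do python3 -m pendant '[[[-0.0035,0.0362,-0.007,0,0,0,0.75],[-0.0035,0.0362,-0.007,0,0,0,0.75],[-0.0035,0.0362,-0.007,0,0,0,0.75],[-0.0035,0.0362,-0.007,0,0,0,0.75],[-0.0035,0.0362,-0.007,0,0,0,0.75]]]' 15 >/dev/null; done;  python3 - <<'E'
from h import *
st()
a=snap("wrist");np.savez("w3.npz",**a)
cv2.imwrite("pics/w3.png",cv2.resize(a["img"][:270,:,::-1],(800,386),interpolation=cv2.INTER_CUBIC))
E
```

```text
t 9.72 p [ 0.4593 -0.0161  0.3276] x_az 21.5 zt [ 0.  0. -1.] F [ 0.9  0.9 -0.4] M [ 0.02  0.03 -0.01] w 0.0651 gf 0.0
```

View pics/w3.png

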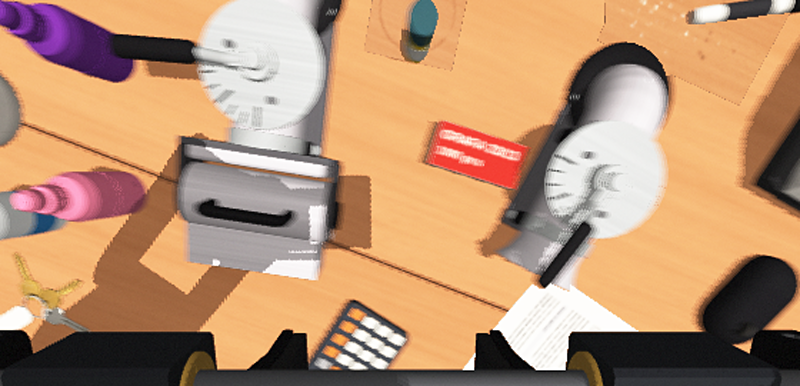

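The view shows both outlets: the wide plate at about (262,64), the round plate at about (606,178), the wide sleeve (115,45)–(195,52), the round sleeve (590,225)–(545,283) and the bar (202,207)–(290,217).

```bash
python3 - <<'E'
from h import *
c=load("w3.npz");k=.7;g=cv2.cvtColor(c["img"],cv2.COLOR_RGB2GRAY)
f=lambda x,y,z:onz(c,(x*k,y*k),z)
az=lambda v:np.degrees(np.arctan2(v[1],v[0])).round(1)
W=f(262,64,.079);Rn=f(606,178,.079)
print("W",W.round(4),np.linalg.norm(f(327,64,.079)-f(198,64,.079))/2,"R",Rn.round(4),np.linalg.norm(f(667,178,.079)-f(544,178,.079))/2,np.linalg.norm(f(606,119,.079)-f(606,238,.079))/2)
def line(x0,y0,x1,y1,z,th=70):
    m=np.zeros(g.shape,np.uint8);sl=np.s_[int(y0*k):int(y1*k),int(x0*k):int(x1*k)];m[sl]=(g[sl]<th)*255
    n,l,s,_=cv2.connectedComponentsWithStats(m);j=1+s[1:,4].argmax();p=np.argwhere(l==j)[:,::-1].astype(np.float32)
    vx,vy,a,b=cv2.fitLine(p,cv2.DIST_HUBER,0,.01,.01).ravel();t=(p-[a,b])@[vx,vy]
    return [onz(c,(a+vx*q,b+vy*q),z) for q in(t.min(),t.max())]
for nm,bx,z,P in(("wl",(105,28,205,68),.110,W),("rl",(535,210,600,292),.110,Rn),("bar",(190,195,300,228),.106,W)):
    a,b=line(*bx,z);print(nm,a.round(4),b.round(4),"len",np.linalg.norm(a-b).round(4),"az",az(a-b),az(a-P),az(b-P),"mid",((a+b)/2).round(4),"dist",[np.linalg.norm((q-P)[:2]).round(3) for q in(a,b)])
print("cheek back top edge",f(183,140,.07),f(338,163,.07),az(f(183,140,.07)-f(338,163,.07)))
print("lip edge",az(f(190,262,.05)-f(318,278,.05)))
E
```

```text
W [0.5643 0.1374 0.079 ] 0.052618737114780406 R [ 0.5868 -0.1674  0.079 ] 0.05341274661211738 0.05059992279840343
wl [0.5285 0.2407 0.11  ] [0.5517 0.1749 0.11  ] len 0.0698 az 109.4 109.1 108.5 mid [0.5401 0.2078 0.11  ] dist [np.float64(0.109), np.float64(0.04)]
rl [ 0.484  -0.1442  0.11  ] [ 0.5441 -0.1566  0.11  ] len 0.0614 az 168.3 167.3 165.8 mid [ 0.514  -0.1504  0.11  ] dist [np.float64(0.105), np.float64(0.044)]
bar [0.4383 0.1466 0.106 ] [0.4557 0.0723 0.106 ] len 0.0763 az 103.2 175.8 -149.0 mid [0.447  0.1094 0.106 ] dist [np.float64(0.126), np.float64(0.127)]
cheek back top edge [0.48240653 0.18625266 0.07      ] [0.51344159 0.05443049 0.07      ] 103.2
lip edge 104.0
```

```bash
for i in 1 2; do python3 -m pendant '[[[0,0,0,0,0,-8.7,0.6],[0,0,0,0,0,-8.7,0.6],[0,0,0,0,0,-8.7,0.6],[0,0,0,0,0,-8.7,0.6],[0,0,0,0,0,-8.7,0.6]]]' 15 >/dev/null; done;  python3 - <<'E'
from h import *
st();print(goto((.5393,.213,.19)))
E
```

```text
t 11.03 p [ 0.459  -0.0148  0.3272] x_az 108.8 zt [-0.  0. -1.] F [ 0.1 -0.3  0.4] M [ 0.   -0.12 -0.  ] w 0.0521 gf 0.0
[0.1898 0.1493 0.1372]
```

```bash
python3 -m pendant '[[[0.038,0.0299,0.0274,0,0,0,0.5],[0.038,0.0299,0.0274,0,0,0,0.5],[0.038,0.0299,0.0274,0,0,0,0.5],[0.038,0.0299,0.0274,0,0,0,0.5],[0.038,0.0299,0.0274,0,0,0,0.5]]]' 15 >/dev/null;  python3 - <<'E'
from h import *
st();print(goto((.5393,.213,.097)))
a=snap("wrist");np.savez("w4.npz",**a)
cv2.imwrite("pics/w4.png",cv2.resize(a["img"][:,:,::-1],(600,450),interpolation=cv2.INTER_CUBIC))
E
```

```text
t 11.65 p [0.5413 0.2142 0.1894] x_az 108.5 zt [ 0. -0. -1.] F [-0.1  0.3  0.4] M [ 0.04 -0.13  0.01] w 0.0439 gf 0.0
[-0.0005 -0.0023  0.0924]
```

View pics/w4.png

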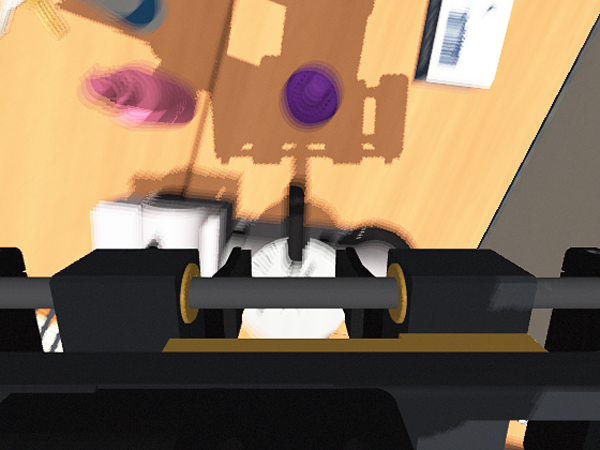

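The lever is upright in the wrist view, from (297,188) to (297,262), and centred between the fingers at columns 243 and 350. I'll descend and grip.

```bash
python3 -m pendant '[[[0,-0.0003,0.0231,0,0,0,0.5],[0,-0.0003,0.0231,0,0,0,0.5],[0,-0.0003,0.0231,0,0,0,0.5],[0,-0.0003,0.0231,0,0,0,0.5],[0,0,0,0,0,0,0.5]]]' 15 >/dev/null; python3 -m pendant '[[[0,0,0,0,0,0,0.1],[0,0,0,0,0,0,0.1],[0,0,0,0,0,0,0.1],[0,0,0,0,0,0,0.1],[0,0,0,0,0,0,0.1]]]' 15 >/dev/null; python3 - <<'E'
from h import *
st()
c=load("w4.npz");s=560/600
a,b=onz(c,(297*s,187*s),.112),onz(c,(297*s,262*s),.112);print("lever",a,b)
E
```

```text
t 12.95 p [0.5405 0.2123 0.0983] x_az 108.4 zt [ 0.002  0.001 -1.   ] F [1.  0.8 3.4] M [ 0.04 -0.07 -0.14] w 0.0157 gf 15.0
lever [0.53420384 0.24362675 0.112     ] [0.55190735 0.19102368 0.112     ]
```

```bash
python3 -m pendant '[[[0,0.0027,0,0,0,2,0.1],[0,0.0027,0,0,0,2,0.1],[0,0,0,0,0,0,0.1],[0,0,0,0,0,0,0.1],[0,0,0,0,0,0,0.1]]]' 15 >/dev/null;  python3 -c "from h import *;st()"; python3 -m pendant '[[[0,0.0013,0,0,0,1,0.1],[0,0.0013,0,0,0,1,0.1],[0,0,0,0,0,0,0.1],[0,0,0,0,0,0,0.1],[0,0,0,0,0,0,0.1]]]' 15 >/dev/null;  python3 -c "from h import *;st()"; python3 -m pendant '[[[0,0.0013,0,0,0,1,0.1],[0,0.0013,0,0,0,1,0.1],[0,0,0,0,0,0,0.1],[0,0,0,0,0,0,0.1],[0,0,0,0,0,0,0.1]]]' 15 >/dev/null;  python3 -c "from h import *;st()"
```

```text
t 13.57 p [0.545  0.2136 0.0983] x_az 104.4 zt [-0. -0. -1.] F [-1.5 -0.1  4.9] M [-0.1   0.03 -0.03] w 0.016 gf 15.0
t 14.2 p [0.5462 0.2138 0.0983] x_az 102.5 zt [-0.003 -0.002 -1.   ] F [-3.3 -3.   7.6] M [-0.25  0.42  0.16] w 0.0158 gf 15.0
t 14.82 p [0.5463 0.2137 0.0981] x_az 100.6 zt [-0.008 -0.003 -1.   ] F [-7.  -3.6 10.2] M [-0.55  1.07  0.39] w 0.0163 gf 15.3
```

The stop is at about 103.2° azimuth, so the outlet's yaw is about 13° and 45° open means azimuth 148.2°. I'll turn the lever anticlockwise 47.8° from the commanded pose.

```bash
python3 -m pendant '[[[-0.0003,-0.0064,0,0,0,-4.78,0.1],[-0.0003,-0.0064,0,0,0,-4.78,0.1],[-0.0003,-0.0064,0,0,0,-4.78,0.1],[-0.0003,-0.0064,0,0,0,-4.78,0.1],[-0.0003,-0.0064,0,0,0,-4.78,0.1]]]' 15 >/dev/null;  python3 -c "from h import *;st()"; python3 -m pendant '[[[-0.0003,-0.0064,0,0,0,-4.78,0.1],[-0.0003,-0.0064,0,0,0,-4.78,0.1],[-0.0003,-0.0064,0,0,0,-4.78,0.1],[-0.0003,-0.0064,0,0,0,-4.78,0.1],[-0.0003,-0.0064,0,0,0,-4.78,0.1]]]' 15 >/dev/null;  python3 -c "from h import *;st();print(goto((.4985,.1795,.098)))"
```

```text
t 15.45 p [0.5213 0.2028 0.0983] x_az 124.5 zt [ 0.002  0.    -1.   ] F [0.9 0.7 3.9] M [ 0.02 -0.18 -0.15] w 0.0158 gf 15.0
t 16.07 p [0.5001 0.1803 0.0982] x_az 148.4 zt [ 0.003  0.002 -1.   ] F [2.1 3.8 2.6] M [ 0.51 -0.36  0.05] w 0.0159 gf 15.0
[ 0.0009 -0.0015  0.0002]
```

```bash
python3 -m pendant '[[[0,0,0,0,0,0,0.4],[0,0,0,0,0,0,0.4],[0,0,0,0,0,0,0.4],[0,0,-0.03,0,0,0,0.4],[0,0,-0.04,0,0,0,0.4]]]' 15 >/dev/null; python3 -m pendant '[[[0,0,-0.03,0,0,9,0.4],[0,0,0,0,0,9,0.4],[0,0,0,0,0,9,0.4],[0,0,0,0,0,9,0.4],[0,0,0,0,0,9,0.4]]]' 15 >/dev/null;  python3 - <<'E'
from h import *
st();print(goto((.4517,.1146,.103)))
c=snap("wrist");np.savez("w5.npz",**c);cv2.imwrite("pics/w5.png",c["img"][:,:,::-1])
e=snap("scene");np.savez("s5.npz",**e);cv2.imwrite("pics/s5.png",e["img"][:,:,::-1])
# lever sleeve in scene/wrist : dark blob near predicted sites
for n,X in dict(tip=(.474,.196,.105),grip=(.4957,.1831,.105),bar=(.4517,.1146,.106)).items(): print(n,"wrist",proj(c,X).round(0),"scene",proj(e,X).round(0))
E
```

```text
t 17.32 p [0.4986 0.1795 0.1974] x_az 102.9 zt [-0.001 -0.    -1.   ] F [ 0.7  0.4 -0.6] M [-0.01 -0.14  0.01] w 0.0348 gf 0.0
[-0.0527 -0.0602  0.0945]
tip wrist [248. 182.] scene [272. 249.]
grip wrist [271. 203.] scene [268. 243.]
bar wrist [203. 268.] scene [295. 236.]
```

```bash
python3 -m pendant '[[[-0.0132,-0.015,0,0,0,0,0.4],[-0.0132,-0.015,0,0,0,0,0.4],[-0.0132,-0.015,0,0,0,0,0.4],[-0.0132,-0.015,0,0,0,0,0.4],[0,0,0.02,0,0,0,0.4]]]' 15 >/dev/null; python3 -m pendant '[[[0,0,0.02,0,0,0,0.4],[0,0,0.02,0,0,0,0.4],[0,0,0.02,0,0,0,0.4],[0,0,0.014,0,0,0,0.4],[0,0,0,0,0,0,0.4]]]' 15 >/dev/null;python3 -c "from h import *;st()"; python3 -m pendant '[[[0,0,0,0,0,0,0],[0,0,0,0,0,0,0],[0,0,0,0,0,0,0],[0,0,0,0,0,0,0],[0,0,0,0,0,0,0]]]' 15 >/dev/null;python3 -c "from h import *;st()"
```

```text
t 18.68 p [0.4519 0.1141 0.1029] x_az 103.3 zt [-0.002 -0.    -1.   ] F [-0.1  0.2  0.2] M [-0.05 -0.08 -0.01] w 0.0348 gf 0.0
t 19.3 p [0.4492 0.114  0.1039] x_az 103.3 zt [-0.007 -0.001 -1.   ] F [-5.  -3.2  4.5] M [-0.46  0.81 -0.02] w 0.0092 gf 15.0
```

```bash
python3 -m pendant '[[[0,0.0061,0.0003,0,0,0,0],[0,0.006,0.001,0,0,0,0],[0,0.0059,0.0016,0,0,0,0],[0,0.0057,0.0022,0,0,0,0],[0,0.0054,0.0028,0,0,0,0]]]' 15 >/dev/null;python3 -c "
from h import *;st()
from rig import get_obs
p=get_obs()['position'];d=p[:2]-np.array([.4517,.1146]);print('x',d@[.973,.23],'y',d@[-.23,.973],goto((.4799,.1213,.0952)))"
```

```text
t 19.93 p [0.4774 0.1206 0.0959] x_az 103.3 zt [-0.007 -0.001 -1.   ] F [-5.9 -4.1  4.9] M [-0.56  0.93  0.  ] w 0.0098 gf 15.0
x 0.0263655072083532 y -9.333015233569698e-05 [0.0001 0.0026 0.0007]
```

```bash
python3 -m pendant '[[[0,0.0014,0.0008,0,0,0,0],[0,0.0014,0.0008,0,0,0,0],[0,0,0,0,0,0,0],[0,0,0,0,0,0,0],[0,0,0,0,0,0,0]]]' 15 >/dev/null;python3 -c "
from h import *;st()
from rig import get_obs
p=get_obs()['position'];d=p[:2]-np.array([.4517,.1146]);print('x',d@[.973,.23],'y',d@[-.23,.973],goto((.4799,.1213,.0952)))"
```

```text
t 20.55 p [0.4806 0.1213 0.0943] x_az 103.3 zt [-0.006 -0.001 -1.   ] F [-4.  -2.7  2.4] M [-0.44  0.73 -0.04] w 0.0093 gf 15.0
x 0.02969353060031863 y -0.00014694272577611169 [ 0.0002 -0.0007 -0.0009]
```

```bash
python3 -m pendant '[[[0,0,0,0,0,0,0.25],[0,0,0,0,0,0,0.25],[0,0,-0.03,0,0,0,0.25],[0,0,-0.05,0,0,0,0.4],[0,0,-0.06,0,0,0,0.4]]]' 15 >/dev/null;python3 -c "from h import *;st()"
for i in 1 2; do python3 -m pendant '[[[0,0,0,0,0,8.3,0.4],[0,0,0,0,0,8.3,0.4],[0,0,0,0,0,8.3,0.4],[0,0,0,0,0,8.3,0.4],[0,0,0,0,0,8.3,0.4]]]' 15 >/dev/null; done; python3 - <<'E'
from h import *
st();print(goto((.459,-.016,.30)))
E
```

```text
t 21.18 p [0.484  0.1218 0.2353] x_az 103.3 zt [-0.  0. -1.] F [ 2.  -0.1  0.7] M [ 0.01 -0.15 -0.04] w 0.032 gf 0.0
t 22.43 p [0.4846 0.1219 0.2346] x_az 20.0 zt [ 0.002  0.    -1.   ] F [ 0.  -0.8  0.9] M [-0.01  0.04 -0.07] w 0.035 gf 0.0
[-0.0711  0.1208 -0.0656]
```

```bash
python3 -m pendant '[[[-0.0142,0.0242,-0.0132,0,0,0,0.4],[-0.0142,0.0242,-0.0132,0,0,0,0.4],[-0.0142,0.0242,-0.0132,0,0,0,0.4],[-0.0142,0.0242,-0.0132,0,0,0,0.4],[-0.0142,0.0242,-0.0132,0,0,0,0.4]]]' 15 >/dev/null; python3 -m pendant '[[[0,0,0,0,0,0,0.4],[0,0,0,0,0,0,0.4],[0,0,0,0,0,0,0.4],[0,0,0,0,0,0,0.4],[0,0,0,0,0,0,0.4]]]' 15 >/dev/null; python3 - <<'E'
from h import *
st();c=snap("wrist");np.savez("w6.npz",**c)
for n,X in dict(W=(.5636,.1411,.079),tip=(.474,.196,.105),inn=(.5305,.1615,.105),bar=(.4805,.1213,.098),R=(.587,-.165,.079)).items(): print(n,(proj(c,X)*800/560).round(0))
cv2.imwrite("pics/w6.png",cv2.resize(c["img"][:270,:,::-1],(800,386),interpolation=cv2.INTER_CUBIC))
E
```

```text
t 23.68 p [ 0.459  -0.0159  0.2999] x_az 20.3 zt [-0.  0. -1.] F [0.3 0.5 0.1] M [ 0.07  0.06 -0.02] w 0.0352 gf 0.0
W [244.  57.]
tip [128. 145.]
inn [192.  85.]
bar [232. 173.]
R [619. 172.]
```

View pics/w6.png

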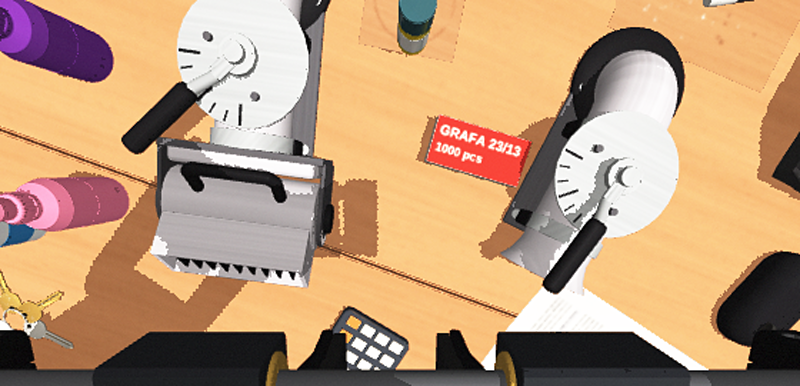

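The view is sharp. The wide lever sits at about 45° with its sleeve ending at (130,145), and the nozzle is tipped up with the bar at (185,168)–(283,180), where predicted. The round plate is centred at about (617,173) and the round sleeve runs (600,222)–(550,290).

```bash
python3 - <<'E'
from h import *
c=load("w6.npz");k=.7;g=cv2.cvtColor(c["img"],cv2.COLOR_RGB2GRAY)
f=lambda x,y,z:onz(c,(x*k,y*k),z)
az=lambda v:np.degrees(np.arctan2(v[1],v[0])).round(1)
W=f(243,55,.079);Rn=f(617,173,.079);print("W",W,"R",Rn)
def line(x0,y0,x1,y1,z,th=60):
    m=np.zeros(g.shape,np.uint8);sl=np.s_[int(y0*k):int(y1*k),int(x0*k):int(x1*k)];m[sl]=(g[sl]<th)*255
    n,l,s,_=cv2.connectedComponentsWithStats(m);j=1+s[1:,4].argmax();p=np.argwhere(l==j)[:,::-1].astype(np.float32)
    vx,vy,a,b=cv2.fitLine(p,cv2.DIST_HUBER,0,.01,.01).ravel();t=(p-[a,b])@[vx,vy]
    return [onz(c,(a+vx*q,b+vy*q),z) for q in(t.min(),t.max())]
for nm,bx,P in(("wl",(118,78,206,158),W),("rl",(538,215,610,298),Rn)):
    a,b=line(*bx,.110);print(nm,a.round(4),b.round(4),"len",np.linalg.norm(a-b).round(4),"az",az(a-b),az(b-a),az(a-P),az(b-P))
# round duct axis: plate centre to flange (far) centre at z~.04
print("flange dir",az(f(632,75,.03)-Rn))
print("staple",[f(x,y,.027).round(3) for x,y in((438,116),(530,141),(518,184),(427,158))])
E
```

```text
W [0.56489163 0.14187546 0.079     ] R [ 0.58574111 -0.16379598  0.079     ]
wl [0.4732 0.1938 0.11  ] [0.5328 0.1563 0.11  ] len 0.0703 az 147.8 -32.2 150.5 155.8
rl [ 0.4824 -0.14    0.11  ] [ 0.5456 -0.1536  0.11  ] len 0.0646 az 167.9 -12.1 167.0 165.7
flange dir 2.4
staple [array([ 0.583, -0.015,  0.027]), array([ 0.592, -0.101,  0.027]), array([ 0.554, -0.107,  0.027]), array([ 0.546, -0.019,  0.027])]
```

```bash
for i in 1 2 3; do python3 -m pendant '[[[0,0,0,0,0,-9.85,0.5],[0,0,0,0,0,-9.85,0.5],[0,0,0,0,0,-9.85,0.5],[0,0,0,0,0,-9.85,0.5],[0,0,0,0,0,-9.85,0.5]]]' 15 >/dev/null; done; python3 - <<'E'
from h import *
st();print(goto((.5094,-.1486,.20)))
E
```

```text
t 25.6 p [ 0.459  -0.0163  0.3001] x_az 168.4 zt [-0.  0. -1.] F [ 0.1 -0.8 -0.1] M [ 0.13 -0.13  0.03] w 0.0433 gf 0.0
[-0.076  -0.1194  0.1001]
```

```bash
python3 -m pendant '[[[-0.0152,-0.0239,0.02,0,0,0,0.5],[-0.0152,-0.0239,0.02,0,0,0,0.5],[-0.0152,-0.0239,0.02,0,0,0,0.5],[-0.0152,-0.0239,0.02,0,0,0,0.5],[-0.0152,-0.0239,0.02,0,0,0,0.5]]]' 15 >/dev/null; python3 - <<'E'
from h import *
st();c=snap("wrist");e=snap("side");g=cv2.cvtColor(c["img"],cv2.COLOR_RGB2GRAY)
G=np.array([.5847,-.1646,.11]);u=np.array([np.cos(np.radians(168)),np.sin(np.radians(168)),0])
print("pred tip",proj(c,G+.105*u),"pred r60",proj(c,G+.06*u))
# dark sleeve: widths per row near prediction
t=proj(c,G+.105*u)
for r in range(int(t[1])-12,int(t[1])+50,6):
    row=g[r,max(0,int(t[0])-45):int(t[0])+45];x=np.where(row<60)[0]+int(t[0])-45;print(r,(x.min(),x.max(),len(x)) if len(x) else None)
print(goto((.5094,-.1486,.1)))
E
```

```text
t 26.23 p [ 0.509  -0.1499  0.1994] x_az 168.0 zt [ 0.  0. -1.] F [ 1.1  0.2 -0.9] M [ 0.05 -0.14  0.01] w 0.0436 gf 0.0
pred tip [275.71519481 175.12140957] pred r60 [275.63864415 229.74273208]
163 None
169 (np.int64(286), np.int64(298), 9)
175 (np.int64(237), np.int64(282), 46)
181 (np.int64(265), np.int64(282), 18)
187 (np.int64(265), np.int64(304), 26)
193 (np.int64(265), np.int64(306), 25)
199 (np.int64(266), np.int64(298), 18)
205 (np.int64(267), np.int64(307), 24)
211 (np.int64(265), np.int64(306), 23)
217 (np.int64(267), np.int64(308), 24)
223 (np.int64(267), np.int64(307), 22)
[-0.0001  0.0026  0.0982]
```

```bash
python3 -m pendant '[[[0,0.0004,0.0245,0,0,0,0.5],[0,0.0004,0.0245,0,0,0,0.5],[0,0.0004,0.0245,0,0,0,0.5],[0,0,0.0245,0,0,0,0.5],[0,0,0,0,0,0,0.5]]]' 15 >/dev/null;python3 -c "from h import *;st()"; python3 -m pendant '[[[0,0,0,0,0,0,0.1],[0,0,0,0,0,0,0.1],[0,0,0,0,0,0,0.1],[0,0,0,0,0,0,0.1],[0,0,0,0,0,0,0.1]]]' 15 >/dev/null; python3 -c "from h import *;st()"
```

```text
t 26.95 p [ 0.5076 -0.1466  0.1012] x_az 168.0 zt [-0.004  0.002 -1.   ] F [-0.6  0.  -0.2] M [ 0.1  -0.14  0.05] w 0.0436 gf 0.0
t 27.57 p [ 0.5091 -0.1479  0.1028] x_az 168.0 zt [ 0.001 -0.    -1.   ] F [0.1 2.2 5.4] M [ 0.34 -0.11  0.1 ] w 0.0158 gf 15.0
```

```bash
for i in 1 2; do python3 -m pendant '[[[-0.0006,0.0094,0,0,0,7,0.1],[-0.0006,0.0094,0,0,0,7,0.1],[-0.0006,0.0094,0,0,0,7,0.1],[-0.0006,0.0094,0,0,0,7,0.1],[-0.0006,0.0094,0,0,0,7,0.1]]]' 15 >/dev/null; python3 -c "from h import *;st()"; done
```

```text
t 28.2 p [ 0.5317 -0.1077  0.1028] x_az 132.8 zt [-0.    -0.001 -1.   ] F [-1.6 -1.3  5.3] M [-0.14  0.06  0.15] w 0.0158 gf 15.0
t 28.82 p [ 0.5733 -0.0878  0.1028] x_az 97.8 zt [-0.001 -0.    -1.   ] F [-3.5 -0.8  5.5] M [-0.27  0.27  0.03] w 0.0157 gf 15.0
```

```bash
python3 -m pendant '[[[-0.0001,0.004,0,0,0,3,0.1],[-0.0001,0.004,0,0,0,3,0.1],[-0.0001,0.004,0,0,0,3,0.1],[-0.0001,0.004,0,0,0,3,0.1],[0,0,0,0,0,0,0.1]]]' 15 >/dev/null; python3 -c "from h import *;st()";  python3 -m pendant '[[[-0.0001,0.0027,0,0,0,2,0.1],[0,0.0027,0,0,0,2,0.1],[0,0,0,0,0,0,0.1],[0,0,0,0,0,0,0.1],[0,0,0,0,0,0,0.1]]]' 15 >/dev/null; python3 -c "from h import *;st()"
```

```text
t 29.45 p [ 0.5896 -0.0873  0.1028] x_az 86.0 zt [-0. -0. -1.] F [-1.9  0.8  5.7] M [ 0.02  0.15 -0.25] w 0.0156 gf 15.0
t 30.07 p [ 0.5906 -0.0875  0.1025] x_az 82.2 zt [-0.01  0.   -1.  ] F [-8.  -1.4 10.8] M [-0.12  1.45  0.36] w 0.0163 gf 15.3
```

```bash
python3 -m pendant '[[[0,0.0027,0,0,0,1,0.1],[0,0.0013,0,0,0,1,0.1],[0,0,0,0,0,0,0.1],[0,0,0,0,0,0,0.1],[0,0,0,0,0,0,0.1]]]' 15 >/dev/null; python3 -c "from h import *;st()
c=load('w6.npz');f=lambda x,y,z:onz(c,(x*.7,y*.7),z)
az=lambda v:np.degrees(np.arctan2(v[1],v[0])).round(1)
P=np.array([.5837,-.1637,0])
print('base edge',az(f(578,105,.005)-f(508,215,.005)),'flange c',[az(f(x,y,z)-P) for x,y,z in((626,85,.005),(630,80,.0),(629,75,.01))])
for yaw in(-12,-5,0):print(yaw,(proj(c,P+.137*np.array([np.cos(np.radians(yaw)),np.sin(np.radians(yaw)),0])+[0,0,.005])/.7).round())
"
```

```text
t 30.7 p [ 0.5907 -0.0878  0.1023] x_az 80.2 zt [-0.019  0.001 -1.   ] F [-15.1  -2.3  15.5] M [-0.25  2.59  0.36] w 0.0168 gf 15.6
base edge -9.6 flange c [np.float64(-3.5), np.float64(-5.3), np.float64(-1.2)]
-12 [674.  42.]
-5 [659.  32.]
0 [647.  26.]
```

The position holds while the force rises, so the round lever is on its shut stop. I'll ease off, release, rise and check.

```bash
python3 -m pendant '[[[0,-0.0015,0,0,0,-1.5,0.1],[0,-0.0015,0,0,0,-1,0.1],[0,0,0,0,0,0,0.1],[0,0,0,0,0,0,0.4],[0,0,0,0,0,0,0.4]]]' 15 >/dev/null; python3 -c "from h import *;st()"; python3 -m pendant '[[[0,0,0,0,0,0,0.4],[0,0,-0.02,0,0,0,0.4],[0,0,-0.05,0,0,0,0.4],[0,0,-0.055,0,0,0,0.4],[0,0,-0.055,0,0,0,0.4]]]' 15 >/dev/null; python3 -c "from h import *;st();print(goto((.459,-.016,.30)))"
for i in 1 2; do python3 -m pendant '[[[0,0,0,0,0,6,0.4],[0,0,0,0,0,6,0.4],[0,0,0,0,0,6,0.4],[0,0,0,0,0,6,0.4],[0,0,0,0,0,6,0.4]]]' 15 >/dev/null; done;python3 -c "from h import *;st();print(goto((.459,-.016,.30)))"
```

```text
t 31.32 p [ 0.5957 -0.0879  0.102 ] x_az 82.5 zt [-0.  0. -1.] F [-0.4  0.2 -0.6] M [-0.02 -0.12 -0.03] w 0.0289 gf 0.0
t 31.95 p [ 0.5963 -0.0877  0.2836] x_az 82.5 zt [ 0.001  0.    -1.   ] F [ 1.1 -0.9 -0.5] M [-0.09 -0.14  0.  ] w 0.035 gf 0.0
[ 0.0532 -0.1454 -0.0164]
t 33.2 p [ 0.5964 -0.0877  0.282 ] x_az 22.3 zt [ 0.  0. -1.] F [-0.4  0.1  0.5] M [ 0.01 -0.01 -0.  ] w 0.0348 gf 0.0
[-0.0998 -0.1185 -0.0181]
```

```bash
python3 -m pendant '[[[-0.02,-0.0237,-0.0036,0,0,0,0.4],[-0.02,-0.0237,-0.0036,0,0,0,0.4],[-0.02,-0.0237,-0.0036,0,0,0,0.4],[-0.02,-0.0237,-0.0036,0,0,0,0.4],[-0.02,-0.0237,-0.0036,0,0,0,0.4]]]' 15 >/dev/null; python3 -m pendant '[[[0,0,0,0,0,0,0.4],[0,0,0,0,0,0,0.4],[0,0,0,0,0,0,0.4],[0,0,0,0,0,0,0.4],[0,0,0,0,0,0,0.4]]]' 15 >/dev/null; python3 - <<'E'
from h import *
st();c=snap("wrist");s=snap("scene");d=snap("side")
np.savez("w7.npz",**c);np.savez("s7.npz",**s)
g=cv2.cvtColor(c["img"],cv2.COLOR_RGB2GRAY)
az=lambda v:np.degrees(np.arctan2(v[1],v[0])).round(1)
def sleeve(P,a,r0,r1,z,th=60):
    u=np.array([np.cos(np.radians(a)),np.sin(np.radians(a)),0]);v=np.array([-u[1],u[0],0]);P=np.array([*P,z])
    poly=np.array([proj(c,P+u*r+v*w) for r,w in((r0,-.013),(r1,-.013),(r1,.013),(r0,.013))]).astype(np.int32)
    m=np.zeros(g.shape,np.uint8);cv2.fillConvexPoly(m,poly,255);m&=((g<th)*255).astype(np.uint8)
    n,l,st_,_=cv2.connectedComponentsWithStats(m);j=1+st_[1:,4].argmax();p=np.argwhere(l==j)[:,::-1].astype(np.float32)
    x,y,a0,b0=cv2.fitLine(p,cv2.DIST_HUBER,0,.01,.01).ravel();t=(p-[a0,b0])@[x,y]
    e=[onz(c,(a0+x*q,b0+y*q),z) for q in(t.min(),t.max())];print([q.round(4) for q in e],"len",np.linalg.norm(e[0]-e[1]).round(4),"az",az(e[0]-e[1]),az(e[1]-e[0]))
sleeve((.5636,.1411),148,.03,.12,.11)
sleeve((.5837,-.1637),84.7,.03,.12,.11)
H=(.4517,.1146);B=(.4805,.1213)
sleeve((.4805+.23*-.05,.1213-.973*-.05*-1),103.3,.0,.1,.098,75)
# bottle blue band in scene/side
for n,k in(("scene",s),("side",d)):
    h=cv2.cvtColor(k["img"],cv2.COLOR_RGB2HSV);m=cv2.inRange(h,(98,90,60),(118,255,255))
    p=proj(k,(.359,.334,.04));q=proj(k,(.359,.334,.139))
    x0,y0=p.astype(int);b=np.zeros_like(m);b[max(y0-30,0):y0+30,max(x0-30,0):x0+30]=m[max(y0-30,0):y0+30,max(x0-30,0):x0+30]
    a=cv2.findNonZero(b);print(n,"pred band",p.round(),"pred head",q.round(),"band bbox",None if a is None else cv2.boundingRect(a), "head pix",k["img"][int(q[1])+4,int(q[0])])
# bystander change: scene diff first vs now
o=load("scene0.npz")
diff=cv2.absdiff(o["img"],s["img"]).max(2);m=cv2.morphologyEx((diff>60).astype(np.uint8),cv2.MORPH_OPEN,np.ones((3,3)))
n,l,t,e=cv2.connectedComponentsWithStats(m);print([tuple(x) for x in t[1:].tolist() if x[4]>25])
E
```

```text
t 34.45 p [ 0.4585 -0.0168  0.2999] x_az 22.5 zt [-0.  0. -1.] F [-0.1  0.4  0.7] M [-0.02 -0.01 -0.08] w 0.035 gf 0.0
[array([0.4733, 0.1939, 0.11  ]), array([0.536 , 0.1539, 0.11  ])] len 0.0744 az 147.4 -32.6
[array([ 0.5914, -0.0582,  0.11  ]), array([ 0.5872, -0.1266,  0.11  ])] len 0.0685 az 86.5 -93.5
[array([0.4639, 0.1532, 0.098 ]), array([0.4617, 0.1399, 0.098 ])] len 0.0134 az 80.7 -99.3
scene pred band [275. 316.] pred head [274. 288.] band bbox (270, 319, 15, 9) head pix [193 192 186]
side pred band [227. 174.] pred head [225. 151.] band bbox (221, 176, 9, 6) head pix [163 161 158]
[(472, 1, 37, 9, 136), (485, 0, 25, 5, 75), (473, 12, 35, 8, 116), (474, 17, 14, 5, 42), (495, 21, 10, 4, 30), (474, 22, 32, 8, 101), (467, 27, 46, 20, 610), (426, 28, 7, 5, 31), (336, 33, 15, 8, 81), (355, 35, 51, 18, 362), (297, 42, 105, 105, 3268), (473, 61, 23, 8, 109), (441, 76, 15, 12, 124), (413, 79, 7, 5, 30), (464, 81, 28, 50, 918), (418, 89, 39, 112, 2620), (301, 99, 41, 62, 1282), (401, 128, 8, 5, 34), (366, 163, 18, 66, 737), (291, 181, 14, 10, 63), (320, 180, 16, 11, 88), (501, 191, 29, 24, 279), (457, 199, 5, 11, 45), (503, 216, 36, 46, 913), (464, 219, 10, 11, 80), (280, 230, 12, 18, 68), (298, 230, 5, 8, 29), (363, 230, 88, 103, 4604), (245, 235, 12, 14, 92), (262, 235, 12, 16, 94), (302, 236, 17, 29, 288), (251, 256, 19, 35, 414), (366, 257, 17, 12, 116), (243, 270, 8, 13, 59), (272, 288, 9, 13, 83), (269, 301, 17, 32, 405), (468, 330, 31, 29, 506)]
```

```bash
python3 - <<'E'
from h import *
from scipy.signal import find_peaks
for fn in("w6.npz","w7.npz"):
  c=load(fn);g=cv2.cvtColor(c["img"],cv2.COLOR_RGB2GRAY).astype(float)
  for nm,P in(("W",(.5645,.1415)),("R",(.585,-.1637))):
    A=np.arange(60,220,.5);pr=[]
    for a in A:
        v=[]
        for r in np.arange(.039,.047,.001):
            x,y=proj(c,(P[0]+r*np.cos(np.radians(a)),P[1]+r*np.sin(np.radians(a)),.079));v.append(cv2.getRectSubPix(g.astype(np.float32),(1,1),(float(x),float(y)))[0,0])
        pr.append(np.mean(v))
    pr=np.array(pr);pk,q=find_peaks(-pr,prominence=12);print(fn,nm,[(float(A[i]),int(pr[i])) for i in pk])
c=load("w7.npz");g=cv2.cvtColor(c["img"],cv2.COLOR_RGB2GRAY)
x,y=proj(c,(.4805,.1213,.098)).astype(int);print("bar pred px",x,y)
for dx in(-20,0,20):
    col=g[y-15:y+16,x+dx];print(dx,np.where(col<60)[0]+y-15)
    p=np.where(col<60)[0]+y-15
    if len(p):print(onz(c,(x+dx,p.mean()),.101).round(4))
E
```

```text
w6.npz W [(105.0, 28), (119.5, 103), (132.5, 209), (148.5, 20), (163.0, 113), (177.0, 122), (191.5, 38)]
w6.npz R [(86.5, 40), (102.0, 97), (117.0, 95), (131.5, 57), (146.5, 123), (161.0, 61), (175.5, 14)]
w7.npz W [(105.0, 31), (120.0, 108), (132.5, 206), (148.5, 17), (163.0, 111), (177.0, 111), (191.0, 33)]
w7.npz R [(70.0, 29), (89.0, 13), (102.0, 100), (116.5, 103), (132.0, 58), (146.5, 111), (161.0, 117), (175.5, 42)]
bar pred px 163 116
-20 [108 109 110 111 112 113 114 115 116 117 123 124]
[0.4742 0.1413 0.101 ]
0 [112 113 114 115 116 117 118 119 120]
[0.4808 0.1209 0.101 ]
20 [115 116 117 118 119 120 121 122 123 124]
[0.4855 0.0998 0.101 ]
```

The index ticks confirm it. The wide lever is mid-scale at about 45°, the round lever is on its 0 tick, the bar is where it was left at about 30°, and the bottle stands upright at its new spot.

```bash
python3 -c "from rig import hand_in;print(hand_in())"
```

```text
the job is handed in; nothing more can be done
None
```

The job is handed in: the bottle was stood upright clear of both levers, the wide lever set to about 45°, the nozzle tipped to about 30° where it held, and then the round lever shut to its stop, all in about 35 s.

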